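Count to the third gap and slide the cutlery case in

TASK

On the rack's rail, count off the gaps with a fingertip, starting at the end where the egg cup stands: touch the rubber pad above the first gap, then the second, then the third. Then gently push the teal cutlery case across the marble, nose first, into that third gap until it is fully home against the rack's back wall. Only touch and push: never pinch or lift the case, and leave the egg cup, jar, glass box and lunch carrier where they are.

Things in the scene. Friction and masses are not known exactly. Their poses are not given: they have to be found in the camera images.
- rack: Low fixed rack, blue dividers between wooden ends; 265 mm along its x, y from -50 to +58 mm. Origin: its centre at marble level; x along the row, z up. Six gaps open towards -y, and at the top; no floor (the case stays on the marble). Gap centres x = -100, -60, -20, 20, 60, 100 mm; each 35 mm wide; dividers 5 mm thick, 28 mm high, ends and back wall 40 mm. Egg cup beyond one end, jar beyond the other.
- rail_mid (a point): Middle of the rail's underside: rack x = 0, y = -42 mm, 34 mm above the marble, so the case passes beneath. The 16 mm wide rail runs along the rack's x above the mouths and carries the six pads.
- back_wall (a point): Foot of the back wall's inner face, at the rack's x = 0, y = +50 mm: where the case's nose stops. The divider noses (mouths of the gaps) are at y = -50 mm and rounded.
- pad0: Dark rubber pad on the rail above gap 0 (numbered along the rack's +x), 34 x 16 mm, domed: a flat top 12 mm long, flanks sloping down 5 mm to the rail. Origin: centre of its top, 46 mm above the marble at rest. Sprung: gives at about 1 N, then 0.4 N per mm, sinks at most 5 mm, and springs back; a fingertip can slide over it from pad to pad.
- pad1: Dark rubber pad on the rail above gap 1 (numbered along the rack's +x), 34 x 16 mm, domed: a flat top 12 mm long, flanks sloping down 5 mm to the rail. Origin: centre of its top, 46 mm above the marble at rest. Sprung: gives at about 1 N, then 0.4 N per mm, sinks at most 5 mm, and springs back; a fingertip can slide over it from pad to pad.
- pad2: Dark rubber pad on the rail above gap 2 (numbered along the rack's +x), 34 x 16 mm, domed: a flat top 12 mm long, flanks sloping down 5 mm to the rail. Origin: centre of its top, 46 mm above the marble at rest. Sprung: gives at about 1 N, then 0.4 N per mm, sinks at most 5 mm, and springs back; a fingertip can slide over it from pad to pad.
- pad3: Dark rubber pad on the rail above gap 3 (numbered along the rack's +x), 34 x 16 mm, domed: a flat top 12 mm long, flanks sloping down 5 mm to the rail. Origin: centre of its top, 46 mm above the marble at rest. Sprung: gives at about 1 N, then 0.4 N per mm, sinks at most 5 mm, and springs back; a fingertip can slide over it from pad to pad.
- pad4: Dark rubber pad on the rail above gap 4 (numbered along the rack's +x), 34 x 16 mm, domed: a flat top 12 mm long, flanks sloping down 5 mm to the rail. Origin: centre of its top, 46 mm above the marble at rest. Sprung: gives at about 1 N, then 0.4 N per mm, sinks at most 5 mm, and springs back; a fingertip can slide over it from pad to pad.
- pad5: Dark rubber pad on the rail above gap 5 (numbered along the rack's +x), 34 x 16 mm, domed: a flat top 12 mm long, flanks sloping down 5 mm to the rail. Origin: centre of its top, 46 mm above the marble at rest. Sprung: gives at about 1 N, then 0.4 N per mm, sinks at most 5 mm, and springs back; a fingertip can slide over it from pad to pad.
- case: Loose teal plastic cutlery case lying flat on the marble in front of the gaps, 29 mm wide (x), 140 mm long (y), 20 mm high, about 0.11 kg. Origin: centre of its underside. Its +y end is the nose, with 7 mm rounded corners, starting roughly towards the rack; its -y end is flat.
- case_nose (a point): Middle of the case's nose end: 70 mm along the case's +y from its centre, 10 mm above its underside. It lies at the rack's y = +50 mm when the case is fully home; the case then sticks out 40 mm from the mouth.
- egg_cup: White ceramic egg cup with a brown egg in it, 50 mm across, 74 mm high, loose. Origin: centre of its underside. It marks the end from which the gaps are counted.
- spice_jar: Amber glass jar with black cap, 42 mm across, 65 mm high, loose, at the other end of the rack. Origin: centre of its underside.
- glass_box: Square glass box with white clip-lock lid and blue clips, 131 mm square, 57 mm high, loose. Origin: centre of its underside.
- lunch_carrier: Steel insulated lunch carrier, a cylinder 110 mm across and 147 mm high, with a wire bail up to 178 mm, loose. Origin: centre of its underside.
Not all that is in view belongs to the job. Several things have the shape of the lunch_carrier; the one meant has the colours described above.

How it is judged:
On the way, in this order (a step that is already met when the one before it is completed fails the run):
1. a fingertip touches the pad above the first gap from the egg cup's end (((x of egg_cup in the frame of rack below 0 m and contact force between the fingers and pad0 above 0.2 N) or (x of egg_cup in the frame of rack above 0 m and contact force between the fingers and pad5 above 0.2 N))), for 0.05 s.
2. then the pad above the second gap (((x of egg_cup in the frame of rack below 0 m and contact force between the fingers and pad1 above 0.2 N) or (x of egg_cup in the frame of rack above 0 m and contact force between the fingers and pad4 above 0.2 N))), for 0.05 s.
3. then the pad above the third gap (((x of egg_cup in the frame of rack below 0 m and contact force between the fingers and pad2 above 0.2 N) or (x of egg_cup in the frame of rack above 0 m and contact force between the fingers and pad3 above 0.2 N))), for 0.05 s.
4. then the case is pushed home in that third gap (((x of egg_cup in the frame of rack below 0 m and x of case in the frame of rack between -0.03 and -0.01 m) or (x of egg_cup in the frame of rack above 0 m and x of case in the frame of rack between 0.01 and 0.03 m)) and y of case_nose in the frame of rack above 0.042 m and angle between the y axis of case and the y axis of rack, either way round below 0.12 rad and angle between case's own z axis and vertical below 0.1 rad and height (world z) of case below 0.006 m), for 0.2 s.
At the end, for the whole second after the job is handed in: The case lies flat and at rest on the marble in the third gap from the egg cup's end (its centre within 10 mm of the gap's centre line, straight to 0.12 rad), its nose within 8 mm of the back wall; every bystander stands upright within 25 mm of where it was (all of step 4 and linear speed of case below 0.01 m/s and distance of each of egg_cup, spice_jar, glass_box, lunch_carrier from where it was at the start of the episode below 0.025 m and angle between each of egg_cup, spice_jar, glass_box, lunch_carrier's own z axis and vertical below 0.2 rad); the robot touches nothing.
It fails at once if the case is pinched or rammed: the fingers press on it with over 32 N (contact force between the fingers and case above 32 N).
It fails at once if the case is lifted off the marble or tipped (height (world z) of case above 0.008 m or angle between case's own z axis and vertical above 0.25 rad).
It fails at once if a bystander is shoved or tipped (not (distance of egg_cup from where it was at the start of the episode below 0.025 m) or not (distance of spice_jar from where it was at the start of the episode below 0.025 m) or not (distance of glass_box from where it was at the start of the episode below 0.025 m) or not (distance of lunch_carrier from where it was at the start of the episode below 0.025 m) or not (angle between egg_cup's own z axis and vertical below 0.2 rad) or not (angle between spice_jar's own z axis and vertical below 0.2 rad) or not (angle between glass_box's own z axis and vertical below 0.2 rad) or not (angle between lunch_carrier's own z axis and vertical below 0.2 rad)).
It also fails if it takes over 67 s, if anything falls off the work surface, if the arm or the gripper's body presses on something with over 40 N, if the wrist force passes 120 N, or if a joint passes its speed limit or range.

ROBOT

A 6-joint arm with a two-finger parallel gripper is mounted at the origin on the work surface. World frame = base frame: x ahead of the robot, y to its left, z up, the work surface at z = 0. Lengths are in m, angles in rad, forces in N, time in s.
With the tool pointing down it reaches from about 0.35 to 0.925 m from the base axis. Payload 6.4 kg.
Tool frame: the origin (TCP) lies midway between the tips of the shut fingers; the grasp point (between the pads) lies ctrl.grip_depth behind it (ctrl.grip_depth is the distance from the TCP to the grasp point, in m); z points along the fingers, y is the line along which they close (so a half turn about z gives the same grasp; the last joint's range is limited). The gripper opens to 85 mm and grips with 20 to 120 N. Pads are 22 mm wide; open, the fingers measure 114 mm over their backs; the gripper's body (76 mm by 85 mm) begins 54 mm behind the grasp point. The pads swing forward as they close: fully open they stand 13 mm farther back than shut.
Start: joints at [-1.385, 0.245, 1.558, -0, 1.339, -0.174], TCP at [0.229, -0.608, 0.231] pointing down, gripper open.
Joint ranges: [-3.13, 3.13], [-1.02, 2.26], [0.13, 2.54], [-0.95, 4.09], [0.21, 2.88], [-2.74, 2.74]. Speed limits (rad/s): [2.57, 2.57, 3.14, 3.14, 3.14, 3.14].

INTERFACE

Orientations are given as a unit quaternion [x, y, z, w].
In Python, from cell import ctrl gives the robot as it stands. The module is installed in compiled form; this text tells all that it offers.
- The arm moves only by the tool carry_out, never from a script. Its argument "steps" is a list of rows, each a list of 3 entries, a list of its own where there are three numbers: the shift along the tool's x, y, z in mm, then the turn about the tool's z in rad, then the opening, from 0 (shut) to 1 (fully open). In form: [[[tx, ty, tz], yaw, grip], ...]. A call has 1 to 5 rows; each row shifts and turns the commanded pose from where the row before left it, along the tool's axes as they then stand; what a row does not reach is not made up. A row lasts 1/12 s, in which the tool goes at most 41.7 mm and 7.16 degrees, less where a joint would pass 70% of its speed; a pose out of reach is approached as far as the arm can. A call with a gripper value outside its range is refused whole. The fingers move at their own pace and stop on an object; the grip force is fixed at half the most. Time passes only in rows, so rows that do not move let the fingers close. It gives the time, the measured TCP pose, the force, the opening and the grip force at its end, in the units of the state.
- ctrl.sense(): the state, without advancing time (a new reading comes with each control period).
- ctrl.camera(name): name is "scene" or "top" or "wrist"; returns a dict with "image" (384x512x3 uint8, red, green, blue), "fx", "fy", "cx", "cy" (pixels), "pose" (4x4, takes a point from camera to world coordinates). Camera axes: x right, y up, looking along -z (the intrinsics and any distortion apply to the point x, -y, -z); pixel columns grow to the right and rows downward; lengths in m; the calibration is good to about 2 mm. The wrist camera is an equidistant fisheye: a pixel r from the principal point sees the ray r / f radians off the axis. A picture is of the moment at which its call begins. There is no depth.
- ctrl.close_job(): hands the job in; it is judged then, once.
The state is a dict: "time_s": time; "qpos": joint angles; "dq": joint speeds; "joint_efforts": joint torques, N m; "position": TCP position; "ee_rot": TCP orientation; "ft_force": force on the tool from outside, world axes, zero at the start; "moment": the same for the moment, N m; "gripper_width": opening from 0.0 (shut) to 1.0 (fully open); "grip_force": force on a finger pad.
Only numpy, scipy, OpenCV 4.12 (cv2) and the standard library are available. Lean on these libraries where they do the work, as an engineer would, in place of code of your own. Each camera call takes 0.05 s, during which the arm holds its last target. There are 200 camera calls.

## Working session

There is one attempt and no reset: what is moved stays moved. The work goes in short steps, Python scripts to look and compute and a tool call to move; the robot and the scene stay as the last step left them, time stands still between calls to the robot, and variables do not carry over. Pictures are saved under pics/ and viewed, at most 10 in all, crops included, and the job is handed in when it is done.

Besides the shell and the picture viewer there is one more tool, called after "Emit:" as name([rows], argument=value, ...), one row to a line, values as JSON. carry_out: Moves the arm, as the interface text tells. Its arguments: {"type":"object","properties":{"steps":{"type":"array"}},"required":["steps"]}

```bash
mkdir -p pics
python3 - <<'E'
from cell import ctrl
import cv2,pickle
s=ctrl.sense();print({k:s[k] for k in("time_s","position","ee_rot","gripper_width","ft_force")},ctrl.grip_depth)
for n in("top","scene"):
    c=ctrl.camera(n);pickle.dump(c,open(n+".pkl","wb"));print(n,c["fx"],c["fy"],c["cx"],c["cy"],c["pose"].tolist() if hasattr(c["pose"],"tolist") else c["pose"],c.keys())
    cv2.imwrite(f"pics/{n}0.png",cv2.resize(c["image"][:,:,::-1],(800,600),interpolation=cv2.INTER_CUBIC))
E
```

```text
{'time_s': 0.0, 'position': array([ 0.22874907, -0.60781916,  0.23018074]), 'ee_rot': array([ 9.83862900e-01,  1.78921339e-01,  9.14550384e-06, -9.74247746e-04]), 'gripper_width': 1.000184223532694, 'ft_force': array([-0.48433891, -0.07434118,  0.05183317])} 0.0187
top 463.77720344720126 463.77720344720126 257.8432306456006 184.5103816745011 [[-0.009118236707780721, 0.9886631605366041, -0.14987332236630502, 0.23944385535092103], [-0.999878920468752, -0.007124522021453125, 0.013834218019430437, -0.14965588756156342], [0.012609605925015458, 0.14998131944925458, 0.9886084167427852, 1.5287390129512848], [0.0, 0.0, 0.0, 1.0]] dict_keys(['image', 'fx', 'fy', 'cx', 'cy', 'pose'])
scene 383.7118939586792 383.7118939586792 254.5702346408597 192.03360789497802 [[-0.6378032800300292, -0.5428807582206966, 0.5463400574153955, 1.0534197527579683], [0.7699506693160348, -0.43139243304066405, 0.4701877662541276, 0.32133756402597763], [-0.019568924414132962, 0.7205421924280199, 0.6931349119242922, 0.7875880509809954], [0.0, 0.0, 0.0, 1.0]] dict_keys(['image', 'fx', 'fy', 'cx', 'cy', 'pose'])
```

View pics/top0.png

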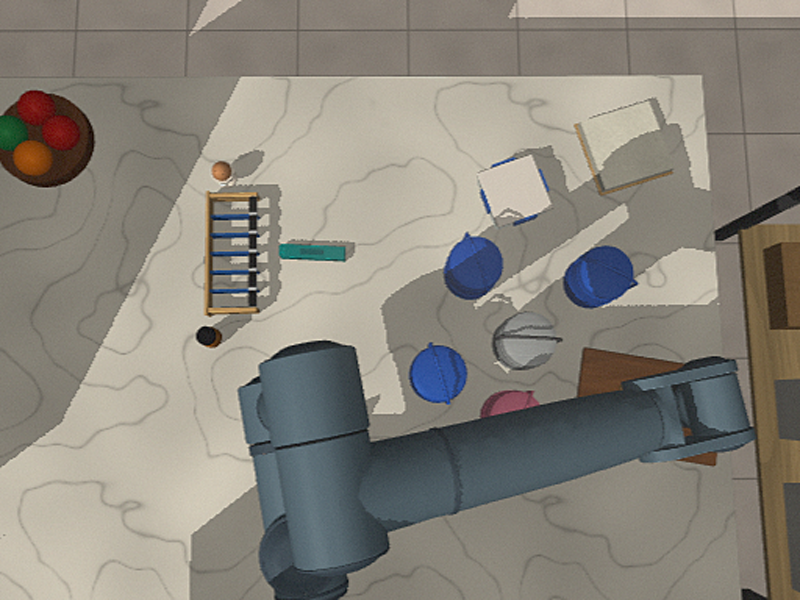

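View pics/scene0.png

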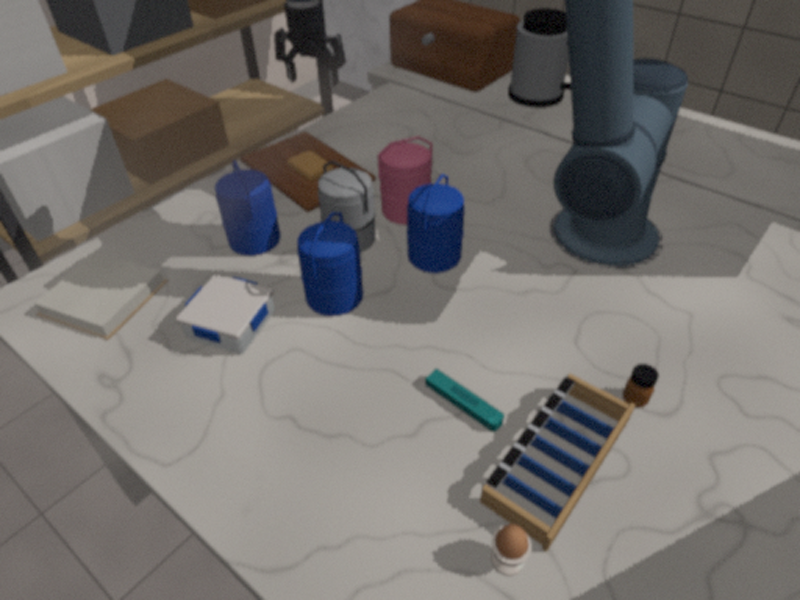

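The top view has the rack at (205–258, 190–315), with its mouths towards image right (world -y). The egg cup is at (222, 172), on the world +x end, so the count runs pad5, pad4, pad3. The case is at (280–346, 252) and the jar at (208, 336). I'll enlarge the rack and case area.

```bash
cat > h.py <<'E'
import numpy as np,cv2
def top2w(c,u,v,z):
    P=np.array(c["pose"]);d=P[:3,:3]@np.array([(u-c["cx"])/c["fx"],-(v-c["cy"])/c["fy"],-1.]);o=P[:3,3]
    return o+d*(z-o[2])/d[2]
def proj(c,p):
    P=np.array(c["pose"]);q=P[:3,:3].T@(np.asarray(p)-P[:3,3]);return c["cx"]+c["fx"]*q[0]/-q[2],c["cy"]-c["fy"]*q[1]/-q[2]
E
python3 - <<'E'
import pickle,cv2,numpy as np
from h import *
c=pickle.load(open("top.pkl","rb"));im=c["image"]
cv2.imwrite("pics/crop.png",cv2.resize(im[98:228,120:240,::-1],None,fx=4.6,fy=4.6,interpolation=cv2.INTER_CUBIC))
hsv=cv2.cvtColor(im,cv2.COLOR_RGB2HSV)
m=cv2.inRange(hsv,(78,120,60),(98,255,255));pts=cv2.findNonZero(m)
r=cv2.minAreaRect(pts);b=cv2.boxPoints(r);print(r)
for p in b:print(p,top2w(c,*p,.02))
E
```

```text
((199.4897003173828, 161.226806640625), (41.32097244262695, 9.308570861816406), 2.602562189102173)
[178.63919 164.93816] [0.53547107 0.09038696 0.02      ]
[179.06186 155.63918] [0.56684332 0.08950481 0.02      ]
[220.34021 157.51546] [ 0.55961496 -0.04720848  0.02      ]
[219.91754 166.81444] [ 0.52824845 -0.04590644  0.02      ]
```

View pics/crop.png

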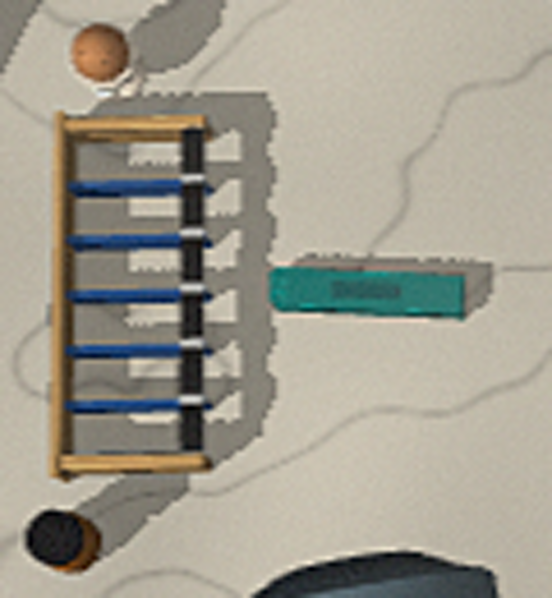

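The crop shows the rail's white marks between pads at crop (192,178), (191,233), (190,288), (190,344) and (190,399). These lie at rack x = +80 to -80. The case's nose is at crop (270,290).

Run:
```python
import pickle,numpy as np
from h import *
c=pickle.load(open("top.pkl","rb"))
W=[top2w(c,120+u/4.6-.4,98+v/4.6-.4,.041) for u,v in[(192,178),(191,233),(190,288),(190,344),(190,399)]]
W=np.array(W);print(W.round(4));s=np.array([80,40,0,-40,-80])/1000
kx=np.polyfit(s,W[:,0],1);ky=np.polyfit(s,W[:,1],1);print(kx,ky,"yaw",np.arctan2(ky[0],kx[0]))
for u,v,z in[(57,113,.04),(51,476,.04),(62,300,.04),(206,117,.04),(210,468,.04)]:print(top2w(c,120+u/4.6-.4,98+v/4.6-.4,z).round(4))
```

```text
[[0.6276 0.1454 0.041 ]
 [0.5874 0.1452 0.041 ]
 [0.5474 0.145  0.041 ]
 [0.5071 0.1441 0.041 ]
 [0.4678 0.1433 0.041 ]]
[0.99965023 0.54746643] [0.01323627 0.14460675] yaw 0.013240124630235162
[0.6764 0.2433 0.04  ]
[0.4142 0.2393 0.04  ]
[0.5396 0.2355 0.04  ]
[0.6729 0.1365 0.04  ]
[0.4189 0.1284 0.04  ]
```

Emit:
carry_out([
  [[0,0,-10],0.116,0],
  [[0,0,-10],0.116,0],
  [[0,0,0],0.115,0],
  [[19,-34,0],0,0],
  [[19,-34,0],0,0],
])

```text
time_s: 0.52
position: [0.2654, -0.5398, 0.2505]
ee_rot: [1.0, 0.005, -0.0, -0.001]
ft_force: [1.0, 1.0, -0.2]
gripper_width: 0.297
grip_force: 0.0
```

Emit:
carry_out([
  [[19,-34,0],0,0],
  [[19,-34,0],0,0],
  [[19,-34,0],0,0],
  [[19,-34,0],0,0],
  [[19,-34,0],0,0],
])

```text
time_s: 0.93
position: [0.3592, -0.3667, 0.2508]
ee_rot: [1.0, 0.006, -0.0, -0.0]
ft_force: [0.6, -0.0, -0.2]
gripper_width: -0.001
grip_force: 0.0
```

Emit:
carry_out([
  [[19,-34,0],0,0],
  [[19,-34,0],0,0],
  [[19,-34,0],0,0],
  [[19,-34,0],0,0],
  [[19,-34,0],0,0],
])

```text
time_s: 1.35
position: [0.4519, -0.1955, 0.251]
ee_rot: [1.0, 0.006, -0.0, -0.0]
ft_force: [0.6, -0.3, 0.1]
gripper_width: 0.003
grip_force: 0.0
```

Emit:
carry_out([
  [[19,-34,0],0,0],
  [[19,-34,0],0,0],
  [[19,-34,0],0,0],
  [[19,-34,0],0,0],
  [[0,0,0],0,0],
])

```text
time_s: 1.77
position: [0.5273, -0.0553, 0.2509]
ee_rot: [1.0, 0.01, 0.0, -0.001]
ft_force: [0.1, 0.3, 0.2]
gripper_width: 0.003
grip_force: 0.0
```

Emit:
carry_out([
  [[20,-33,0],0,0],
  [[20,-33,0],0,0],
  [[20,-33,0],0,0],
  [[20,-33,0],0,0],
  [[20,-33,0],0,0],
])

```text
time_s: 2.18
position: [0.6242, 0.1072, 0.2508]
ee_rot: [1.0, 0.006, -0.0, 0.0]
ft_force: [0.1, -0.4, -0.6]
gripper_width: -0.002
grip_force: 0.0
```

Emit:
carry_out([
  [[20,-32,0],0,0],
  [[0,0,40],0,0],
  [[0,0,40],0,0],
  [[0,0,40],0,0],
  [[0,0,0],0,0],
])

```text
time_s: 2.6
position: [0.6367, 0.1376, 0.1207]
ee_rot: [1.0, 0.007, -0.009, 0.0]
ft_force: [-1.9, -0.2, -1.9]
gripper_width: 0.004
grip_force: 0.0
```

Run:
```python
from cell import ctrl
import cv2,pickle
s=ctrl.sense();print(s["position"],s["ee_rot"],s["ft_force"])
c=ctrl.camera("wrist");pickle.dump(c,open("w1.pkl","wb"))
print(c["fx"],c["cx"],c["cy"],c["pose"])
cv2.imwrite("pics/w1.png",cv2.resize(c["image"][:,:,::-1],(800,600),interpolation=cv2.INTER_CUBIC))
```

```text
[0.63674914 0.13764955 0.12069753] [ 9.99937107e-01  6.51275361e-03 -9.12254473e-03  3.81816390e-04] [-1.89136124 -0.24657098 -1.86200536]
297.3186396354542 258.65913809007765 192.8401936704389 [[ 1.26069257e-02  9.55736596e-01  2.93953441e-01  7.09676025e-01]
 [-9.99920493e-01  1.19699286e-02  3.96601769e-03  1.39273222e-01]
 [ 2.71866560e-04 -2.93980068e-01  9.55811511e-01  2.62405927e-01]
 [ 0.00000000e+00  0.00000000e+00  0.00000000e+00  1.00000000e+00]]
```

View pics/w1.png

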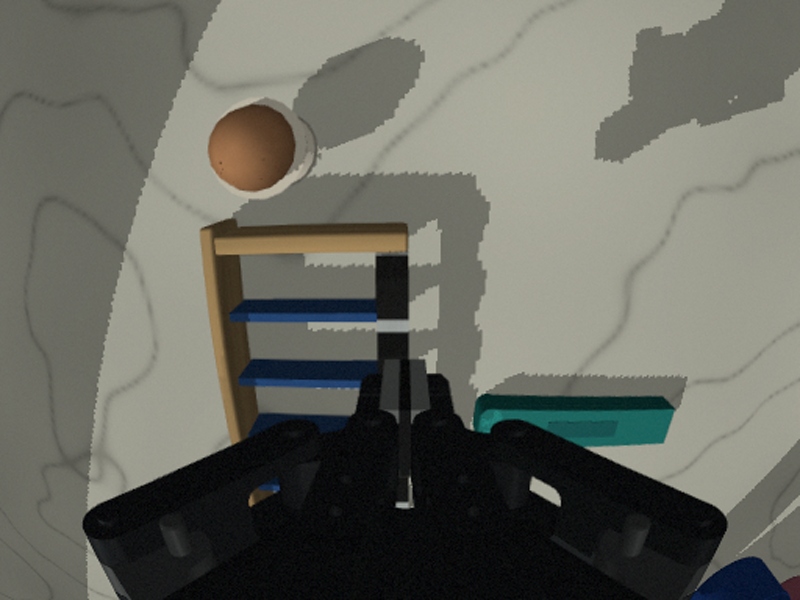

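The wrist view shows pad5 at about (392, 285), the first white mark (rack x = +80) at (393, 326), the egg cup at (262, 150), and the case at the right (475–675, 395–447). I'll compute positions from it.

```bash
cat >> h.py <<'E'
def w2w(c,u,v,z):
    a=np.array([u-c["cx"],v-c["cy"]]);r=np.hypot(*a);t=r/c["fx"]
    d=np.array([np.sin(t)*a[0]/r,-np.sin(t)*a[1]/r,-np.cos(t)]);P=np.array(c["pose"]);d=P[:3,:3]@d;o=P[:3,3]
    return o+d*(z-o[2])/d[2]
E
python3 - <<'E'
import pickle
from h import *
from cell import ctrl
s=ctrl.sense();print(s["position"],s["ee_rot"],s["ft_force"])
c=pickle.load(open("w1.pkl","rb"));k=.64
for n,u,v,z in[("pad5top",392,283,.046),("mark80",393,326,.041),("endtopR",407,226,.04),("endtopL",203,231,.04),("div nose",376,312,.028),("case nose l far",480,397,.02),("case tail",676,399,.02),("case tail near",670,442,.02)]:print(n,w2w(c,u*k,v*k,z).round(4))
E
```

```text
[0.63930363 0.13766931 0.12554395] [ 9.99962009e-01  6.38965167e-03 -5.92461142e-03  2.25671474e-04] [-0.1901154  -0.00350852  0.86867375]
pad5top [0.6523 0.1443 0.046 ]
mark80 [0.6284 0.1438 0.041 ]
endtopR [0.6792 0.1375 0.04  ]
endtopL [0.6778 0.2421 0.04  ]
div nose [0.6314 0.1532 0.028 ]
case nose l far [0.5759 0.0922 0.02  ]
case tail [ 0.5679 -0.0474  0.02  ]
case tail near [ 0.5322 -0.0533  0.02  ]
```

Emit:
carry_out([
  [[9,-7,20],0,0],
  [[0,0,20],0,0],
  [[0,0,20],0,0],
  [[0,0,8],0,0],
  [[0,0,0],0,0],
])

```text
time_s: 3.07
position: [0.6522, 0.1448, 0.0635]
ee_rot: [1.0, 0.006, -0.0, 0.0]
ft_force: [-0.5, 0.1, 0.0]
gripper_width: 0.0
grip_force: 0.0
```

Emit:
carry_out([
  [[0,0,0],0,0],
  [[0,0,0],0,0],
])

```text
time_s: 3.23
position: [0.654, 0.1451, 0.0661]
ee_rot: [1.0, 0.006, 0.002, -0.0]
ft_force: [-0.1, 0.3, -0.0]
gripper_width: 0.002
grip_force: 0.0
```

Emit:
carry_out([
  [[-5,0,7],0,0],
  [[0,0,7],0,0],
  [[0,0,4],0,0],
  [[0,0,2],0,0],
  [[0,0,2],0,0],
])

```text
time_s: 3.65
position: [0.6468, 0.145, 0.041]
ee_rot: [1.0, 0.006, -0.001, 0.0]
ft_force: [-3.3, -0.7, 16.7]
gripper_width: 0.003
grip_force: 9.9
```

Emit:
carry_out([
  [[0,0,0],0,0],
  [[0,0,0],0,0],
])

```text
time_s: 3.82
position: [0.647, 0.1451, 0.0413]
ee_rot: [1.0, 0.006, -0.0, 0.0]
ft_force: [-1.4, 0.2, 3.3]
gripper_width: 0.001
grip_force: 1.5
```

Emit:
carry_out([
  [[0,0,-12],0,0],
  [[-20,0,0],0,0],
  [[-20,0,0],0,0],
  [[0,0,0],0,0],
  [[0,0,4],0,0],
])

```text
time_s: 4.23
position: [0.6077, 0.1447, 0.0505]
ee_rot: [1.0, 0.007, 0.001, -0.0]
ft_force: [1.1, 0.3, 0.2]
gripper_width: 0.002
grip_force: 0.0
```

Emit:
carry_out([
  [[0,0,3],0,0],
  [[0,0,2],0,0],
  [[0,0,0],0,0],
  [[0,0,0],0,0],
])

```text
time_s: 4.57
position: [0.6082, 0.1445, 0.0446]
ee_rot: [1.0, 0.006, 0.001, -0.0]
ft_force: [0.6, -0.1, 2.2]
gripper_width: 0.003
grip_force: 0.9
```

Pad4 is pressed at 2.2 N. Next is pad3.

Emit:
carry_out([
  [[0,0,-8],0,0],
  [[-20,0,0],0,0],
  [[-20,0,0],0,0],
  [[0,0,0],0,0],
  [[0,0,4],0,0],
])

```text
time_s: 4.98
position: [0.5674, 0.1441, 0.0492]
ee_rot: [1.0, 0.007, 0.001, -0.0]
ft_force: [1.1, -0.0, -0.4]
gripper_width: -0.004
grip_force: 0.0
```

Emit:
carry_out([
  [[0,0,3],0,0],
  [[0,0,2],0,0],
  [[0,0,0],0,0],
  [[0,0,0],0,0],
])

```text
time_s: 5.32
position: [0.5681, 0.144, 0.0435]
ee_rot: [1.0, 0.006, 0.0, -0.0]
ft_force: [0.3, 0.5, 2.4]
gripper_width: -0.002
grip_force: 1.1
```

Emit:
carry_out([
  [[0,0,-30],0,0],
  [[0,0,-30],0,0],
  [[-22,30,0],0,0.5],
  [[-22,30,0],0,0.5],
  [[-20,30,0],0,0.5],
])

```text
time_s: 5.73
position: [0.504, 0.0525, 0.1038]
ee_rot: [1.0, 0.007, 0.001, 0.0]
ft_force: [1.0, -1.0, -0.1]
gripper_width: 0.415
grip_force: 0.0
```

Emit:
carry_out([
  [[0,30,0],0,0.5],
  [[0,0,20],0,0.5],
  [[0,0,0],0,0.5],
  [[0,0,0],0,0.5],
])

```text
time_s: 6.07
position: [0.504, 0.0232, 0.0825]
ee_rot: [1.0, 0.006, -0.001, -0.0]
ft_force: [-0.2, 0.1, 0.3]
gripper_width: 0.498
grip_force: 0.0
```

Run:
```python
from cell import ctrl
import cv2,pickle
s=ctrl.sense();print(s["position"],s["ee_rot"],s["ft_force"],s["gripper_width"])
c=ctrl.camera("wrist");pickle.dump(c,open("w2.pkl","wb"))
cv2.imwrite("pics/w2.png",cv2.resize(c["image"][:,:,::-1],(800,600),interpolation=cv2.INTER_CUBIC))
```

```text
[0.50398237 0.02320566 0.08249876] [ 9.99980492e-01  6.09811755e-03 -1.31679037e-03 -3.07881810e-04] [-0.22201004  0.13970235  0.30231833] 0.4978469020230225
```

View pics/w2.png

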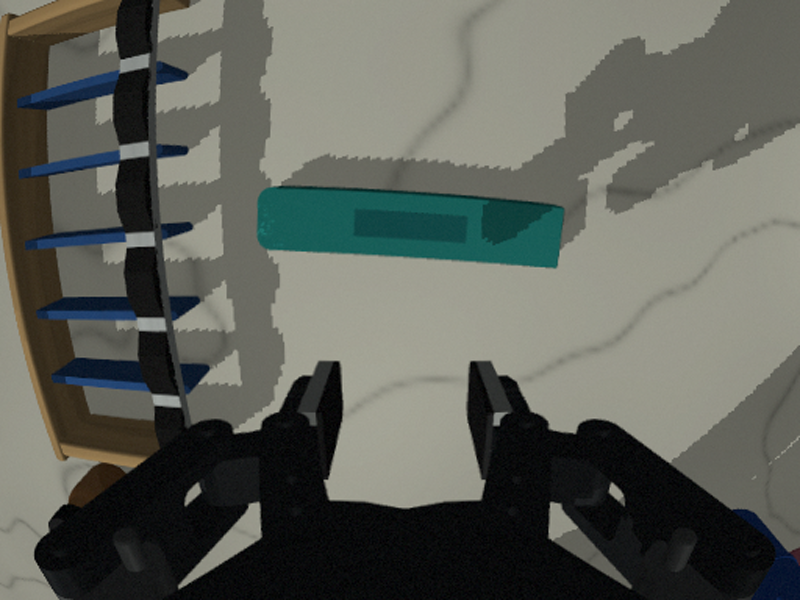

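The case is at (258–565, 187–268). The noses of the x = 40 and x = 0 dividers are at (188, 149) and (192, 228), and the finger tips are at (325, 365) and (487, 365).

Run:
```python
import pickle
from h import *
c=pickle.load(open("w2.pkl","rb"));k=.64
for n,u,v,z in[("div40",188,149,.028),("div0",192,228,.028),("m40",134,150,.041),("m0",141,240,.041),("nose near",275,249,.02),("nose far",280,189,.02),("tail far",564,207,.02),("tail near",557,267,.02),("nose mid",258,218,.02)]:print(n,w2w(c,u*k,v*k,z).round(4))
```

```text
div40 [0.5874 0.122  0.028 ]
div0 [0.5511 0.1215 0.028 ]
m40 [0.5888 0.1434 0.041 ]
m0 [0.5483 0.1423 0.041 ]
nose near [0.5393 0.0836 0.02  ]
nose far [0.5668 0.0803 0.02  ]
tail far [ 0.5608 -0.0486  0.02  ]
tail near [ 0.5326 -0.0473  0.02  ]
nose mid [0.5538 0.0912 0.02  ]
```

Emit:
carry_out([
  [[0,0,30],0,0.5],
  [[0,0,25],0,0.5],
  [[0,0,15],0,0.5],
  [[0,0,4],0,0.5],
  [[0,0,0],0,0.5],
])

```text
time_s: 6.53
position: [0.5044, 0.024, 0.0087]
ee_rot: [1.0, 0.007, -0.001, -0.0]
ft_force: [-0.1, 0.0, 0.6]
gripper_width: 0.497
grip_force: 0.0
```

Emit:
carry_out([
  [[7,0,0],0,0.5],
  [[6,0,0],0,0.5],
  [[3,0,0],0,0.5],
  [[3,0,0],0,0.5],
  [[3,0,0],0,0.5],
])

```text
time_s: 6.95
position: [0.5274, 0.0234, 0.0099]
ee_rot: [1.0, 0.006, 0.0, 0.0]
ft_force: [-2.0, -0.7, 1.2]
gripper_width: 0.502
grip_force: 0.9
```

Emit:
carry_out([
  [[3,0,0],0,0.5],
  [[3,0,0],0,0.5],
  [[3,0,0],0,0.5],
  [[3,0,0],0,0.5],
  [[0,0,0],0,0.5],
])

```text
time_s: 7.37
position: [0.5396, 0.0236, 0.0094]
ee_rot: [1.0, 0.006, 0.001, 0.0]
ft_force: [-0.2, -0.5, -0.9]
gripper_width: 0.499
grip_force: 0.2
```

Contact made. I'll push 4 mm more, back off and check.

Emit:
carry_out([
  [[2,0,0],0,0.5],
  [[2,0,0],0,0.5],
  [[0,0,0],0,0.5],
  [[0,0,0],0,0.5],
])

```text
time_s: 7.7
position: [0.5432, 0.0237, 0.0093]
ee_rot: [1.0, 0.006, 0.0, 0.0]
ft_force: [0.4, 0.5, 0.4]
gripper_width: 0.498
grip_force: 0.0
```

Emit:
carry_out([
  [[-6,0,0],0,0.5],
  [[-15,0,0],0,0.5],
  [[0,0,-30],0,0.5],
  [[0,0,-30],0,0.5],
  [[0,0,0],0,0.5],
])

```text
time_s: 8.12
position: [0.5254, 0.0228, 0.0748]
ee_rot: [1.0, 0.006, 0.005, 0.001]
ft_force: [0.5, -0.2, 0.2]
gripper_width: 0.5
grip_force: 0.0
```

Run:
```python
from cell import ctrl
import cv2,pickle
s=ctrl.sense();print(s["position"],s["ee_rot"],s["ft_force"],s["gripper_width"])
c=ctrl.camera("wrist");pickle.dump(c,open("w3.pkl","wb"))
cv2.imwrite("pics/w3.png",cv2.resize(c["image"][:,:,::-1],(800,600),interpolation=cv2.INTER_CUBIC))
```

```text
[0.5254477  0.02283776 0.07481851] [9.99965121e-01 6.47696333e-03 5.19289603e-03 9.16632570e-04] [ 0.45639727 -0.18943598  0.22550249] 0.49973418837094863
```

View pics/w3.png

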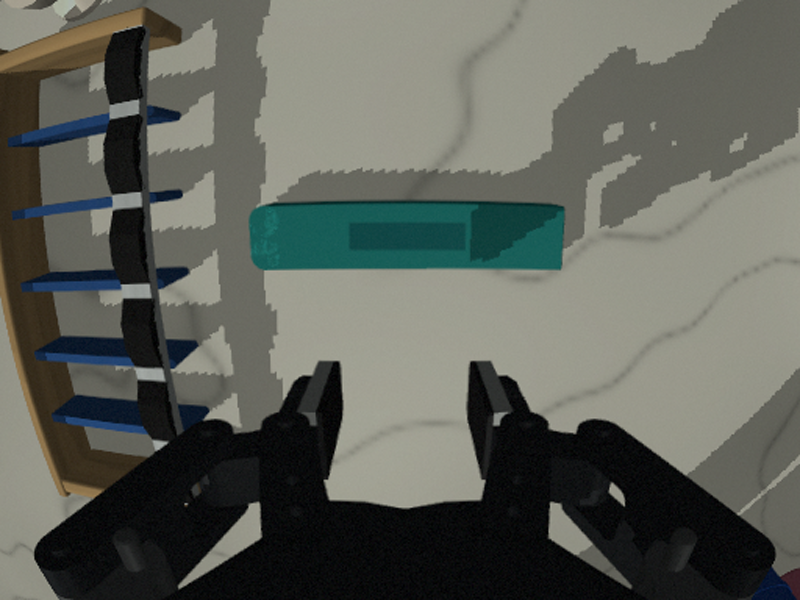

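The case is now squared up at (250–565, 204–269). The third gap lies between divider noses at (180, 194) and (187, 271).

Run:
```python
import pickle
from h import *
c=pickle.load(open("w3.pkl","rb"));k=.64
for n,u,v,z in[("div40",180,194,.028),("div0",187,271,.028),("m40",127,201,.041),("m0",136,291,.041),("nose near",268,269,.02),("nose far",268,205,.02),("tail far",564,206,.02),("tail near",562,269,.02),("nose mid",250,236,.02)]:print(n,w2w(c,u*k,v*k,z).round(4))
```

```text
div40 [0.5894 0.1228 0.028 ]
div0 [0.5546 0.1217 0.028 ]
m40 [0.5885 0.1433 0.041 ]
m0 [0.5485 0.1427 0.041 ]
nose near [0.5537 0.0848 0.02  ]
nose far [0.5824 0.0836 0.02  ]
tail far [ 0.584  -0.0466  0.02  ]
tail near [ 0.5555 -0.0478  0.02  ]
nose mid [0.5687 0.0926 0.02  ]
```

Emit:
carry_out([
  [[0,35,0],0,0],
  [[0,35,0],0,0],
  [[14,35,0],0,0],
  [[28,0,0],0,0],
  [[0,0,0],0,0],
])

```text
time_s: 8.58
position: [0.5681, -0.0835, 0.0693]
ee_rot: [1.0, 0.005, 0.002, 0.0]
ft_force: [0.2, -0.3, 0.3]
gripper_width: 0.0
grip_force: 0.0
```

Emit:
carry_out([
  [[0,0,0],0,0],
  [[0,0,0],0,0],
])

```text
time_s: 8.75
position: [0.5639, -0.0804, 0.0681]
ee_rot: [1.0, 0.007, -0.001, -0.0]
ft_force: [-1.1, -1.6, -1.0]
gripper_width: -0.002
grip_force: 0.0
```

Emit:
carry_out([
  [[0,0,20],0,0],
  [[0,0,20],0,0],
  [[0,0,15],0,0],
  [[0,0,3],0,0],
  [[0,0,0],0,0],
])

```text
time_s: 9.17
position: [0.5632, -0.0799, 0.0098]
ee_rot: [1.0, 0.007, -0.002, -0.001]
ft_force: [0.2, -0.1, -0.0]
gripper_width: 0.003
grip_force: 0.0
```

Emit:
carry_out([
  [[0,0,0],0,0],
  [[0,0,0],0,0],
  [[0,0,0],0,0],
])

```text
time_s: 9.42
position: [0.5659, -0.0812, 0.0126]
ee_rot: [1.0, 0.007, 0.001, 0.0]
ft_force: [-0.4, -0.6, 0.4]
gripper_width: 0.002
grip_force: 0.0
```

Emit:
carry_out([
  [[4,0,3],0,0],
  [[0,0,0],0,0],
  [[0,-5,0],0,0],
  [[0,-5,0],0,0],
  [[0,-4,0],0,0],
])

```text
time_s: 9.83
position: [0.5688, -0.0663, 0.0082]
ee_rot: [1.0, 0.006, -0.0, -0.0]
ft_force: [-0.9, -0.5, -0.9]
gripper_width: -0.004
grip_force: 0.0
```

Emit:
carry_out([
  [[0,-4,0],0,0],
  [[0,-4,0],0,0],
  [[0,-4,0],0,0],
  [[0,-4,0],0,0],
  [[0,-4,0],0,0],
])

```text
time_s: 10.25
position: [0.5687, -0.0466, 0.0083]
ee_rot: [1.0, 0.006, 0.0, 0.0]
ft_force: [0.4, -1.5, -0.8]
gripper_width: -0.002
grip_force: 0.4
```

Emit:
carry_out([
  [[0,-5,0],0,0],
  [[0,-5,0],0,0],
  [[0,-5,0],0,0],
  [[0,-5,0],0,0],
  [[0,0,0],0,0],
])

```text
time_s: 10.67
position: [0.5683, -0.0259, 0.0082]
ee_rot: [1.0, 0.007, -0.0, -0.0]
ft_force: [-0.3, -0.3, 0.1]
gripper_width: 0.002
grip_force: 0.0
```

Run:
```python
from cell import ctrl
import cv2,pickle
s=ctrl.sense();print(s["position"],s["ee_rot"],s["ft_force"],s["gripper_width"])
c=ctrl.camera("wrist");pickle.dump(c,open("w4.pkl","wb"))
cv2.imwrite("pics/w4.png",cv2.resize(c["image"][:,:,::-1],(800,600),interpolation=cv2.INTER_CUBIC))
```

```text
[ 0.56828739 -0.02594383  0.00822725] [ 9.99976731e-01  6.81691309e-03 -1.34325018e-04 -2.20268139e-04] [-0.30650604 -0.27582988  0.05302567] 0.0021065744095330277
```

View pics/w4.png

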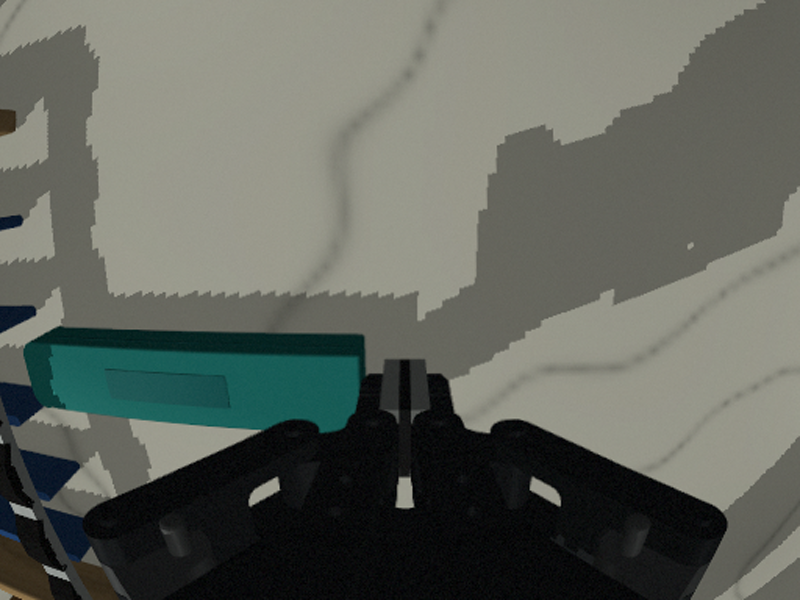

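The case is at (25–365, 330–430), straight ahead of the gap between the divider noses at (37, 312) and (42, 390). The fingertip is on its tail at (365, 395).

Run:
```python
import pickle
from h import *
c=pickle.load(open("w4.pkl","rb"));k=.64
for n,u,v,z in[("div40",37,312,.028),("div0",42,390,.028),("div80",20,222,.028),("nose far",60,344,.02),("nose near",60,407,.02),("mid far",200,351,.02),("tail far",364,358,.02)]:print(n,w2w(c,u*k,v*k,z).round(4))
```

```text
div40 [0.5975 0.1058 0.028 ]
div0 [0.566  0.1135 0.028 ]
div80 [0.6299 0.1082 0.028 ]
nose far [0.5824 0.1046 0.02  ]
nose near [0.5545 0.114  0.02  ]
mid far [0.5831 0.0416 0.02  ]
tail far [ 0.5826 -0.0128  0.02  ]
```

Lined up, so I'll push on.

Emit:
carry_out([
  [[0,-4,0],0,0],
  [[0,-4,0],0,0],
  [[0,-4,0],0,0],
  [[0,-4,0],0,0],
  [[0,-4,0],0,0],
])

```text
time_s: 11.13
position: [0.5682, -0.0066, 0.0083]
ee_rot: [1.0, 0.006, 0.0, 0.0]
ft_force: [1.0, -2.1, 0.3]
gripper_width: -0.0
grip_force: 0.5
```

Emit:
carry_out([
  [[0,-5,0],0,0],
  [[0,-5,0],0,0],
  [[0,-5,0],0,0],
  [[0,-5,0],0,0],
  [[0,-5,0],0,0],
])

```text
time_s: 11.55
position: [0.5679, 0.0185, 0.0083]
ee_rot: [1.0, 0.006, 0.0, 0.0]
ft_force: [-0.6, -1.8, 0.4]
gripper_width: -0.001
grip_force: 0.6
```

Emit:
carry_out([
  [[0,-5,0],0,0],
  [[0,-5,0],0,0],
  [[0,-5,0],0,0],
  [[0,-5,0],0,0],
  [[0,-5,0],0,0],
])

```text
time_s: 11.97
position: [0.5676, 0.0435, 0.0083]
ee_rot: [1.0, 0.006, 0.0, 0.0]
ft_force: [-0.2, -1.4, 0.6]
gripper_width: -0.002
grip_force: 0.7
```

Emit:
carry_out([
  [[0,-5,0],0,0],
  [[0,-5,0],0,0],
  [[0,-5,0],0,0],
  [[0,-5,0],0,0],
  [[0,-3,0],0,0],
])

```text
time_s: 12.38
position: [0.5672, 0.0666, 0.0083]
ee_rot: [1.0, 0.007, -0.0, -0.0]
ft_force: [-0.6, -2.2, 0.6]
gripper_width: 0.001
grip_force: 0.7
```

Emit:
carry_out([
  [[0,-2,0],0,0],
  [[0,-2,0],0,0],
  [[0,-2,0],0,0],
  [[0,-2,0],0,0],
  [[0,0,0],0,0],
])

```text
time_s: 12.8
position: [0.5671, 0.0743, 0.0083]
ee_rot: [1.0, 0.006, 0.0, -0.0]
ft_force: [0.3, 0.3, 0.3]
gripper_width: -0.0
grip_force: 0.1
```

Expected home is at y ≈ 0.083, so I'll creep in.

Emit:
carry_out([
  [[0,-1.5,0],0,0],
  [[0,-1.5,0],0,0],
  [[0,-1.5,0],0,0],
  [[0,-1,0],0,0],
  [[0,0,0],0,0],
])

```text
time_s: 13.22
position: [0.5671, 0.0797, 0.0083]
ee_rot: [1.0, 0.006, -0.0, -0.0]
ft_force: [1.0, -1.3, -0.3]
gripper_width: 0.004
grip_force: 0.3
```

Emit:
carry_out([
  [[0,-1,0],0,0],
  [[0,-1,0],0,0],
  [[0,-1,0],0,0],
])

```text
time_s: 13.47
position: [0.5672, 0.0815, 0.0083]
ee_rot: [1.0, 0.007, 0.0, 0.001]
ft_force: [-0.2, -9.3, 0.3]
gripper_width: 0.003
grip_force: 4.6
```

The force rose to 9 N, so it's at the wall. I'll back off, rise and look.

Emit:
carry_out([
  [[0,0,0],0,0],
  [[0,5,0],0,0],
  [[0,20,0],0,0],
  [[0,30,0],0,0],
  [[0,0,-30],0,0],
])

```text
time_s: 13.88
position: [0.5634, 0.025, 0.0333]
ee_rot: [1.0, 0.005, -0.005, -0.001]
ft_force: [-1.3, -0.7, 0.3]
gripper_width: 0.001
grip_force: 0.0
```

Emit:
carry_out([
  [[0,0,-40],0,0],
  [[0,0,-40],0,0],
  [[-30,0,-20],0,0],
  [[-30,0,0],0,0],
  [[0,0,0],0,0],
])

```text
time_s: 14.3
position: [0.5038, 0.0276, 0.1382]
ee_rot: [1.0, 0.006, -0.001, -0.001]
ft_force: [-0.5, -0.4, -0.8]
gripper_width: -0.002
grip_force: 0.0
```

Run:
```python
from cell import ctrl
import cv2,pickle
s=ctrl.sense();print(s["position"],s["ft_force"])
c=ctrl.camera("wrist");pickle.dump(c,open("w5.pkl","wb"))
cv2.imwrite("pics/w5.png",cv2.resize(c["image"][:,:,::-1],(800,600),interpolation=cv2.INTER_CUBIC))
```

```text
[0.50378136 0.02756056 0.13822479] [-0.4646622  -0.44332957 -0.78338871]
```

View pics/w5.png

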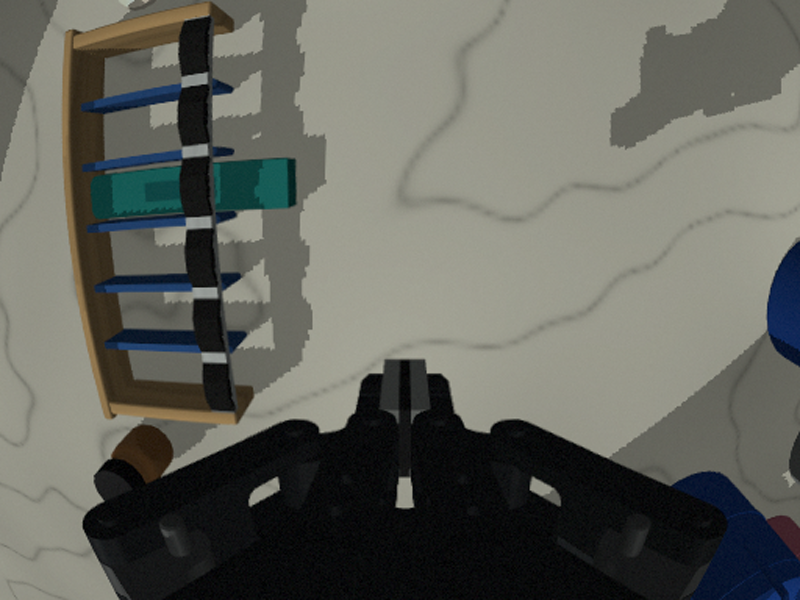

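The case lies in the third gap from the egg-cup end, nose at (91, 195) against the wall and tail at (288, 183). I'll check the tail position and then hand in.

Run:
```python
import pickle
from h import *
from cell import ctrl
c=pickle.load(open("w5.pkl","rb"));k=.64
t=w2w(c,288*k,183*k,.02);w=w2w(c,104*k,185*k,.04);print(t.round(4),w.round(4))
if t[1]>.085: print(ctrl.close_job())
```

```text
[0.5677 0.0951 0.02  ] [0.5744 0.2082 0.04  ]
the job is handed in; nothing more can be done
None
```

The fingertip touched the first, second and third pads from the egg-cup end in order, the teal case was pushed home in that third gap against the back wall, and the job is handed in; the hand-in call returned no verdict.

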